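# Cover the beaker with the cover from the drying pegs

## Task

Take the middle-sized of the three white beaker covers off its peg on the drying stand, lifting it just enough for its eye to pass over the peg's upturned tip rather than wrenching it off, and set it gently, without letting it fall, on the larger of the two open beakers standing on the worktop, so that its spigot drops inside the rim and the cover sits fully seated and level. Leave that beaker standing where it is, the other two covers hanging on their pegs, and the small beaker and the petri dish next to it undisturbed.

Things in the scene. Friction and masses are not known exactly. Their poses are not given: they have to be found in the camera images.
- drying_stand: Fixed drip-drying stand: grey tray 150 (x) x 340 (y) x 21 mm high under a steel rod frame; origin at the tray's underside centre, z up. A level rail 10 mm thick runs along y at x = +52 mm, z = 130 mm, between posts at y = -152 and +152 mm. Three level pegs run from it towards -x at y = -95, 0 and +95 mm. Nothing on the frame is higher than 143 mm.
- peg_tip (a point): Top of the upturned tip of the middle peg, at stand x = -31, y = 0, z = 143 mm; x, y, z as the stand. The pegs are alike: 5 mm steel rod, axis 130 mm above the worktop, ending in a tip turned straight up to 10.5 mm above the top of the level part; its front face is at stand x = -33.5 mm. The other tips are 95 mm to either side (stand y).
- cover_mid_grip (a point): Centre of the block grip on top of the middle-sized cover, the one to move; it hangs on any of the pegs. The grip is 10 mm along own x (the eye's axis, along the peg), 24 mm along own y, 24 mm high. Under this point lie the eye's inner top 17 mm, eye's centre 30 mm, flange's underside 54 mm, foot of the spigot 61 mm. The neighbours' grips are at the same height.
- cover_mid_eye (a point): Centre of the eye of the middle-sized cover: upright ring of 8 mm bar, clear opening 26 mm, through which the peg passes (stand x between -6 and +6 mm, turned up to 0.1 rad from the peg). It hangs with the eye's inner top on the peg. The tip passes through the eye while the cover is raised by 10.5 to 21 mm; it comes off towards the stand's -x.
- cover_mid_seat (a point): Centre of the underside of the flange of the middle-sized cover, the face that rests on the beaker's rim; 54 mm below the centre of the grip. The spigot below it is solid, 47 mm in diameter and 7 mm deep, with a chamfered foot. z is up when the cover is level, as it hangs.
- cover_mid: The middle-sized cover: one loose white plastic piece of about 60 g (40 to 85 g), round flange 72 mm in diameter and 4 mm thick with the upright eye and the grip above it, 73 mm high in all. Its origin is the same point as cover_mid_seat.
- cover_small_eye (a point): Centre of the eye of the small cover (flange 54 mm in diameter), same make, same eye and grip; it hangs on another peg and stays there.
- cover_large_eye (a point): Centre of the eye of the large cover (flange 96 mm in diameter), same make, same eye and grip; it hangs on another peg and stays there.
- beaker: Loose clear beaker of about 55 g, 60 mm in diameter and 74 mm high with a spout towards its own -y, standing open on the worktop to the right of the stand, turned any way. Origin on the underside, z up. Wall about 2 mm; the clear opening near the rim is at least 50 mm in diameter.
- beaker_rim (a point): Centre of that beaker's round mouth (spout left out) at the height of the rim, 74 mm above the worktop.
- small_beaker: Loose smaller beaker, 48 mm in diameter and 60 mm high, standing behind the beaker that is to be covered; a bystander. Origin on the underside.
- dish: Loose closed petri dish, 62 mm in diameter and 15 mm high, lying to the right of the beaker; a bystander. Origin on the underside.
Things that resemble listed ones, but are neither listed nor needed, are in the scene too. Leave any green or turquoise look-alike of the beaker alone.

How it is judged:
By the outcome, as a careful person would: the job done as asked, in the order asked, and still so for the second after the job is handed in, with the robot touching nothing.
It also fails if it takes over 40 s, if anything falls off the work surface, if the arm or the gripper's body presses on something with over 40 N, if the wrist force passes 120 N, or if a joint passes its speed limit or range.

## Robot

A 6-joint arm with a two-finger parallel gripper is mounted at the origin on a cart in front of the work surface, level with it; the furniture and walls round the work are solid. World frame = base frame: x ahead of the robot, y to its left, z up, the work surface at z = 0. Lengths are in m, angles in rad, forces in N, time in s.
With the tool pointing down it reaches from about 0.275 to 0.975 m from the base axis. Payload 8.4 kg.
Tool frame: the origin (TCP) lies at the very end of the fingers, on their centre line; the grasp point (between the pads) lies 19 mm behind it; z points along the fingers, y is the line along which they close (so a half turn about z gives the same grasp; the last joint's range is limited). The gripper opens to 92 mm and grips with 3 to 60 N. Pads are 20 mm wide; open, the fingers measure 128 mm over their backs; the gripper's body (75 mm by 189 mm) begins 69 mm behind the grasp point.
Start: joints at [-1.276, 0.353, 1.633, -0, 1.155, -0.002], TCP at [0.183, -0.598, 0.184] pointing down, gripper open.
Joint ranges: [-2.63, 2.63], [-0.92, 2.1], [0.06, 2.66], [-1.3, 4.44], [0, 2.69], [-3.02, 3.02]. Speed limits (rad/s): [2.22, 2.22, 2.79, 3.14, 3.14, 3.14].

## Interface

Orientations are given as [roll, pitch, yaw] about the fixed x, y, z axes, in that order (R = Rz(yaw) Ry(pitch) Rx(roll)).
In Python, from plant import sense, camera, job_done, recognise, spot_point gives the robot as it stands.
- The arm moves only by the shell command python3 -m pendant 'ROWS' [FORCE]. ROWS is JSON, a list of rows, each an object of numbers: "dx", "dy", "dz": the shift along the tool's x, y, z in mm; "wx", "wy", "wz": the turn, a rotation vector about the tool's x, y, z in rad; "fingers": the opening, from 0 (shut) to 1 (fully open). In form: [{"dx": .., "dy": .., "dz": .., "wx": .., "wy": .., "wz": .., "fingers": ..}, ...]. A call has 1 to 8 rows; each row shifts and turns the commanded pose from where the row before left it, along the tool's axes as they then stand; what a row does not reach is not made up. A row lasts 1/8 s, in which the tool goes at most 62.5 mm and 10.7 degrees, less where a joint would pass 70% of its speed; a pose out of reach is approached as far as the arm can. A call is refused whole if a number of a shift passes 62.5 or a number of a turn 0.188, either way. A call with a gripper value outside its range is refused whole. The fingers move at their own pace and stop on an object; FORCE is the grip in N (left out, the last holds). Time passes only in rows, so rows that do not move let the fingers close. It gives the time, the measured TCP pose, the force, the opening and the grip force at its end, in the units of the state.
- sense(): the state, without advancing time (a new reading comes with each control period).
- camera(name): name is "side" or "top"; returns a dict with "color" (384x512x3 uint8, red, green, blue), "range_z" (384x512 float32, m along the optical axis (not along the pixel's ray), 0 where there is no reading), "K" (3x3 intrinsics, pixels), "rvec" (rotation vector, rad) and "tvec" (3), from world to camera coordinates, as OpenCV has them. Camera axes: x right, y down, z forward; pixel columns grow to the right and rows downward; lengths in m; the calibration is good to about 2 mm. A picture is of the moment at which its call begins.
- job_done(): hands the job in; it is judged then, once.
Trained networks look in the newest picture that a camera, given by its name, has taken for a name from the list of things; names that differ only in an ending like _2 or _b are one class to them, and where a whole thing is asked for, a point or a joint stands for the part that bears it (a point fixed in the world has none). Each returns a list of dicts, best first, with "p" (0 to 1); they miss things now and then, are a little off and sometimes report something else, mostly with a low value. They report only what shows in the picture. A call takes as long as a camera call. They do not tell look-alikes from the thing itself.
- recognise(camera, thing): "pixel" ([column, row] in pixels, amid what is visible of it).
- spot_point(camera, thing): "pixel" ([column, row] in pixels: a listed point, or the origin of a listed thing).
The state is a dict: "time_s": time; "joint_pos": joint angles; "qd": joint speeds; "effort": joint torques, N m; "ee_pos": TCP position; "tcp_rot": TCP orientation; "ft_force": force on the tool from outside, world axes, zero at the start; "torque": the same for the moment, N m; "width": opening from 0.0 (shut) to 1.0 (fully open); "finger_force": force on a finger pad.
Only numpy, scipy, OpenCV 4.12 (cv2) and the standard library are available. Lean on these libraries where they do the work, as an engineer would, in place of code of your own. Each camera call takes 0.05 s, during which the arm holds its last target. There are 200 camera calls.

## Working session

There is one attempt and no reset: what is moved stays moved. The work goes in short steps, Python scripts to look and compute and a shell command to move; the robot and the scene stay as the last step left them, time stands still between calls to the robot, and variables do not carry over. Pictures are saved under pics/ and viewed, at most 10 in all, crops included, and the job is handed in when it is done.

```bash
mkdir -p pics; ls
cat > h.py <<'E'
import numpy as np, cv2
from plant import sense, camera, job_done, recognise, spot_point
def ray(c,px):
    R=cv2.Rodrigues(np.array(c["rvec"],float))[0]; t=np.array(c["tvec"],float).ravel()
    d=R.T@np.linalg.solve(np.array(c["K"]),[px[0],px[1],1.]); return -R.T@t, d
def at_range(c,px):
    o,d=ray(c,px); u,v=int(round(px[0])),int(round(px[1]))
    w=c["range_z"][max(v-1,0):v+2,max(u-1,0):u+2]; w=w[w>0]
    return (o+d*np.median(w)) if len(w) else None
def at_z(c,px,z):
    o,d=ray(c,px); return o+d*(z-o[2])/d[2]
def proj(c,p):
    q,_=cv2.projectPoints(np.array([p],float),np.array(c["rvec"],float),np.array(c["tvec"],float),np.array(c["K"],float),None); return q.ravel()
def tri(cs,pxs):
    A=np.zeros((3,3));b=np.zeros(3)
    for c,p in zip(cs,pxs):
        o,d=ray(c,p); d=d/np.linalg.norm(d); M=np.eye(3)-np.outer(d,d); A+=M;b+=M@o
    return np.linalg.solve(A,b)
E
python3 - <<'E'
from h import *
np.set_printoptions(precision=4,suppress=True)
cs={n:camera(n) for n in("side","top")}
cv2.imwrite("pics/a.png",cv2.resize(np.vstack([cs[n]["color"][:,:,::-1] for n in cs]),(800*3//4,900*600//900*1)) if 0 else np.hstack([cv2.resize(cs[n]["color"][:,:,::-1],(400,300)) for n in cs]))
for n in cs: cv2.imwrite(f"pics/{n}.png",cv2.resize(cs[n]["color"][:,:,::-1],(800,600)))
for n,c in cs.items(): print(n,ray(c,(256,192)))
for th in "drying_stand peg_tip cover_mid_grip cover_mid_eye cover_mid_seat cover_small_eye cover_large_eye beaker beaker_rim small_beaker dish".split():
  for n in cs:
    for d in spot_point(n,th)[:3]: print(th,n,np.round(d["pixel"],1),round(d["p"],2),at_range(cs[n],d["pixel"]))
print(sense())
E
```

```text
pics
side (array([0.1496, 1.1337, 0.9032]), array([ 0.2516, -0.8255, -0.5054]))
top (array([ 0.4145, -0.0883,  1.3267]), array([ 0.0745, -0.0026, -0.9973]))
drying_stand side [233.1 257.9] 0.96 [0.5064 0.1811 0.0977]
drying_stand top [191.  184.2] 0.71 [0.527  0.0702 0.1009]
peg_tip side [245.5 227.7] 0.9 [ 0.5591 -0.088   0.0098]
peg_tip top [190.2 192.3] 0.66 [0.5139 0.0846 0.0062]
peg_tip top [302.6 225.1] 0.3 [ 0.4233 -0.216   0.002 ]
cover_mid_grip side [222.7 237.8] 0.67 [0.5364 0.1763 0.1565]
cover_mid_grip top [148.6 181. ] 0.92 [0.5312 0.1655 0.148 ]
cover_mid_eye side [223.4 246.9] 0.88 [0.5439 0.1557 0.109 ]
cover_mid_eye side [293.7 211.8] 0.25 [ 0.418  -0.1915  0.0358]
cover_mid_eye top [152.3 179.5] 0.9 [0.5345 0.1561 0.1506]
cover_mid_seat side [223.3 255.5] 0.96 [0.5345 0.1827 0.1009]
cover_mid_seat top [148.3 176.8] 0.87 [0.5401 0.1639 0.159 ]
cover_small_eye top [186.4 178.8] 0.59 [0.5364 0.0761 0.1415]
cover_large_eye side [246. 210.] 0.85 [ 0.5377 -0.0319  0.1187]
cover_large_eye side [224.3 256.8] 0.2 [0.5301 0.1866 0.1003]
cover_large_eye top [227.  176.5] 0.57 
[... 796 characters left out ...]
aker side [243.7 211.8] 0.36 [ 0.544  -0.0277  0.1134]
small_beaker top [322.1 136.4] 0.85 [ 0.6634 -0.2728  0.0026]
dish side [316.  189.1] 0.5 [ 0.3791 -0.4056  0.0142]
dish top [380.7 237.3] 0.75 [ 0.3889 -0.4221  0.0135]
{'time_s': 1.2, 'joint_pos': array([-1.2764,  0.353 ,  1.6334,  0.    ,  1.1552, -0.0024]), 'qd': array([ 0.0006,  0.0013,  0.0013, -0.0011,  0.0001,  0.0003]), 'effort': array([ -0.0028, -59.3767, -33.457 ,   0.0696,   0.0155,   0.    ]), 'ee_pos': array([ 0.1828, -0.5977,  0.1845]), 'tcp_rot': array([-3.1415, -0.    ,  0.2968]), 'ft_force': array([-1.0277,  0.0155, -0.9008]), 'torque': array([ 0.0227, -0.0258,  0.0242]), 'finger_force': 0.0, 'width': 1.001810601228327}
```

View pics/side.png

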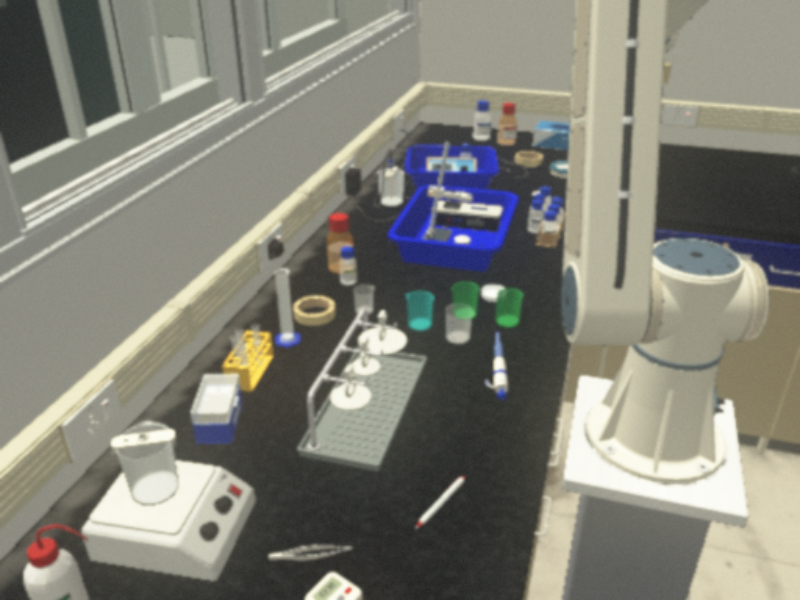

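View pics/top.png

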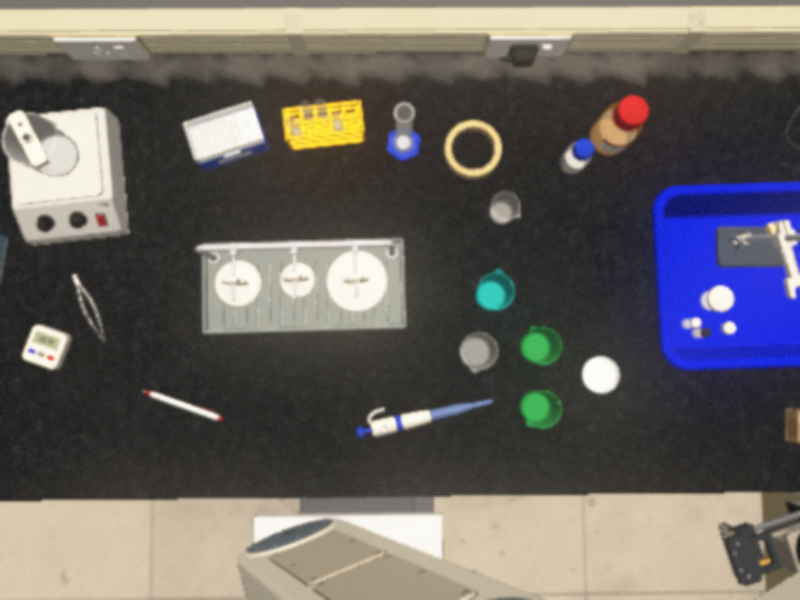

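The middle cover (72 mm) hangs on the left peg: side ≈(350,395), top ≈(237,283), both at 800 px scale. The small cover is in the centre and the large one on the right. The clear target beaker is at top ≈(478,351) and side ≈(458,323). The green and turquoise look-alikes stand around it, and the dish is at top (601,374).

Run:
```python
from h import *
np.set_printoptions(precision=4,suppress=True)
cs={n:camera(n) for n in("side","top")}
s,t=cs["side"],cs["top"]
print("f",s["K"][0,0],t["K"][0,0])
def crop(c,u,v,r,k): return cv2.resize(c["color"][v-r:v+r,u-r:u+r,::-1],(k,k),interpolation=cv2.INTER_CUBIC)
cv2.imwrite("pics/b.png",np.hstack([crop(t,306,225,20,400),crop(s,293,207,20,400)]))
cv2.imwrite("pics/c.png",np.hstack([crop(t,150,180,20,400),crop(s,223,250,20,400)]))
# tray corners top view (800px scale)
for p in [(203,245),(204,332),(406,326),(403,238)]: print(at_z(t,np.array(p)*.64,.021))
g=tri([t,s],[(148.6,181),(222.7,237.8)]);print("grip",g,at_z(t,(148.6,181),.1495),at_z(s,(222.7,237.8),.1495))
print("rim",at_z(t,(306.3,225),.074),at_z(s,(292.5,199),.074))
# flange of mid cover in top: white blob centroid at z~.0995
for (u,v) in [(150,180),(190,179),(229,179)]:
    w=t["color"][v-26:v+26,u-20 if u!=229 else u-24:u+20 if u!=229 else u+24].min(2)>195
    n,l,st,ce=cv2.connectedComponentsWithStats(w.astype(np.uint8)); i=1+np.argmax(st[1:,4])
    p=ce[i]+[u-(20 if u!=229 else 24),v-26]; print("flange",p,st[i],at_z(t,p,.0995))
```

```text
f 465.13517860797174 493.3142003425085
[0.6089 0.2429 0.021 ]
[0.4608 0.2397 0.021 ]
[ 0.4678 -0.1015  0.021 ]
[ 0.6182 -0.0978  0.021 ]
grip [0.5355 0.1666 0.1492] [0.5311 0.1652 0.1495] [0.54   0.1674 0.1495]
rim [ 0.423  -0.2184  0.074 ] [ 0.4284 -0.2113  0.074 ]
flange [152.0128 180.7019] [  8  10  29  32 624] [0.5367 0.1675 0.0995]
flange [190.2141 172.6895] [  0   2  40  36 467] [0.556  0.0724 0.0995]
flange [227.9201 176.7712] [   0    1   45   45 1276] [ 0.5449 -0.0217  0.0995]
```

View pics/b.png

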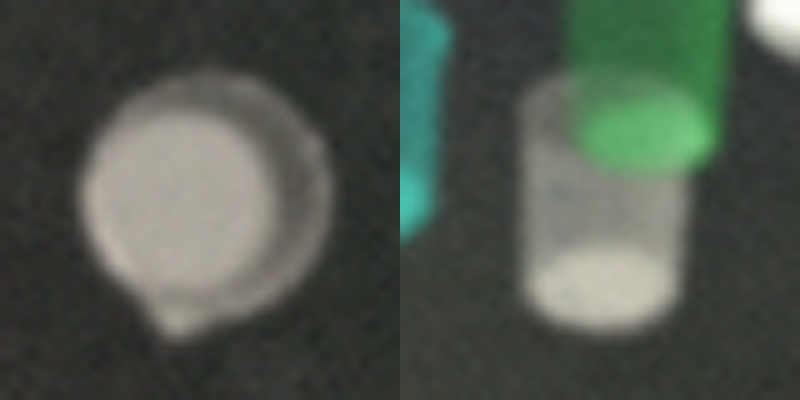

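View pics/c.png

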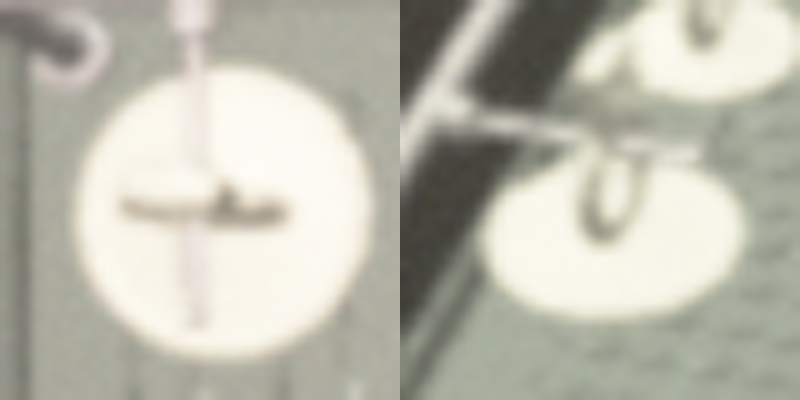

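The top crop shows the beaker rim centred at about (306.2,224.2) px with its spout towards the robot. The flange of the middle cover is centred at about (152.0,180.7), with the peg running through the eye. I'll move above the cover with the fingers closing along the stand's y.

```bash
python3 -m pendant '[{"dz":-60,"wz":0.1385},{"dz":-60,"wz":0.1385},{"dx":26,"dy":-54,"fingers":0.65},{"dx":26,"dy":-54},{"dx":26,"dy":-54},{"dx":26,"dy":-54},{"dx":26,"dy":-54},{"dx":26,"dy":-54}]' 20
python3 -m pendant '[{"dx":26,"dy":-54},{"dx":26,"dy":-54},{"dx":26,"dy":-54},{"dx":26,"dy":-54},{"dx":26,"dy":-54},{"dx":26,"dy":-54},{},{}]'
cat > go.py <<'E'
import sys
from h import *
from scipy.spatial.transform import Rotation as Ro
x,y,z,yaw=map(float,sys.argv[1:5]); s=sense()
R=Ro.from_euler("xyz",s["tcp_rot"]); D=R.inv()*Ro.from_euler("xyz",[np.pi,0,yaw])
np.set_printoptions(precision=4,suppress=True)
print("d mm",R.inv().apply(np.array([x,y,z])-s["ee_pos"])*1e3,"w",D.as_rotvec(),"pos",s["ee_pos"],s["tcp_rot"],"t",s["time_s"],"F",s["ft_force"],s["width"],s["finger_force"])
E
python3 go.py 0.537 0.167 0.22 0.022
python3 - <<'E'
from h import *
s,t=camera("side"),camera("top")
def crop(c,u,v,r,k): return cv2.resize(c["color"][v-r:v+r,u-r:u+r,::-1],(k,k),interpolation=cv2.INTER_CUBIC)
print(at_z(t,(306.15,224.15),.074),at_z(t,(152.03,180.73),.0995),at_z(s,(293.7,198.5),.074))
cv2.imwrite("pics/d.png",np.hstack([crop(t,150,190,60,400),crop(s,223,230,60,400)]))
E
```

```text
d mm [ 562.3615 -627.6466  -35.4952] w [-0.0001  0.      0.2748] pos [ 0.1828 -0.5977  0.1845] [-3.1415  0.      0.2968] t 1.3 F [0.2655 0.4159 0.7904] 0.9998130314315244 0.0
[ 0.42517922 -0.21806399  0.074     ] [0.5366237  0.16742271 0.0995    ] [ 0.42515771 -0.21578112  0.074     ]validation failed for argument at $[0]...
validation failed for argument at $[0]...
```

View pics/d.png

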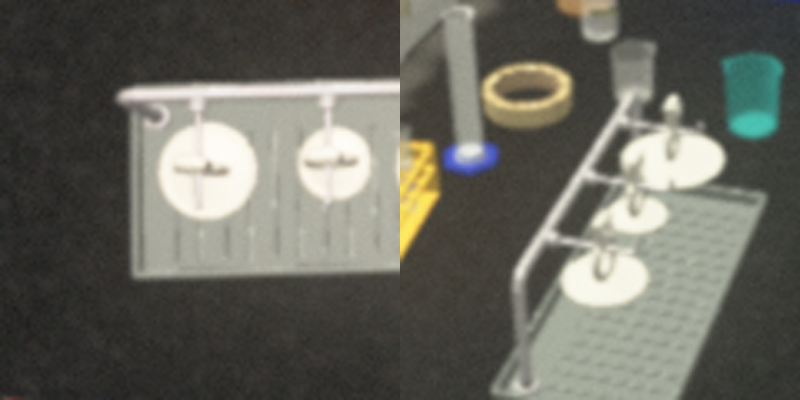

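Both calls were refused, probably because every row needs all its keys. The picture shows the scene unchanged: the middle cover is on the near peg and nothing is in the way.

```bash
python3 -m pendant '[{"dx":0,"dy":0,"dz":-60,"wx":0,"wy":0,"wz":0.1385,"fingers":0.65},{"dx":0,"dy":0,"dz":-60,"wx":0,"wy":0,"wz":0.1385,"fingers":0.65},{"dx":26,"dy":-54,"dz":0,"wx":0,"wy":0,"wz":0,"fingers":0.65},{"dx":26,"dy":-54,"dz":0,"wx":0,"wy":0,"wz":0,"fingers":0.65},{"dx":26,"dy":-54,"dz":0,"wx":0,"wy":0,"wz":0,"fingers":0.65},{"dx":26,"dy":-54,"dz":0,"wx":0,"wy":0,"wz":0,"fingers":0.65},{"dx":26,"dy":-54,"dz":0,"wx":0,"wy":0,"wz":0,"fingers":0.65},{"dx":26,"dy":-54,"dz":0,"wx":0,"wy":0,"wz":0,"fingers":0.65}]' 20; python3 go.py 0.537 0.167 0.22 0.022
```

```text
time_s: 2.4
ee_pos: [0.3328, -0.269, 0.3048]
tcp_rot: [3.141, -0.001, 0.019]
ft_force: [-0.2, -1.4, 0.4]
width: 0.651
finger_force: 0.0
d mm [ 212.4996 -431.9859   84.7201] w [ 0.0005 -0.0008 -0.0028] pos [ 0.3328 -0.269   0.3048] [ 3.1411 -0.0008  0.0192] t 2.4 F [-0.2124 -1.3657  0.371 ] 0.6506492077675746 0.0
```

```bash
python3 -m pendant '[{"dx":26,"dy":-54,"dz":0,"wx":0,"wy":0,"wz":0,"fingers":0.65},{"dx":26,"dy":-54,"dz":0,"wx":0,"wy":0,"wz":0,"fingers":0.65},{"dx":26,"dy":-54,"dz":0,"wx":0,"wy":0,"wz":0,"fingers":0.65},{"dx":26,"dy":-54,"dz":0,"wx":0,"wy":0,"wz":0,"fingers":0.65},{"dx":26,"dy":-54,"dz":0,"wx":0,"wy":0,"wz":0,"fingers":0.65},{"dx":26,"dy":-54,"dz":0,"wx":0,"wy":0,"wz":0,"fingers":0.65},{"dx":26,"dy":-54,"dz":40,"wx":0,"wy":0,"wz":0,"fingers":0.65},{"dx":20,"dy":-40,"dz":40,"wx":0,"wy":0,"wz":0,"fingers":0.65}]'; python3 go.py 0.537 0.167 0.22 0.022
```

```text
time_s: 3.4
ee_pos: [0.5239, 0.1463, 0.2297]
tcp_rot: [-3.141, -0.002, 0.021]
ft_force: [1.3, -0.3, 1.1]
width: 0.649
finger_force: 0.0
d mm [ 13.4595 -20.3849   9.7047] w [-0.0006 -0.0025 -0.0011] pos [0.5239 0.1463 0.2297] [-3.141  -0.0025  0.0209] t 3.4 F [ 1.2699 -0.3481  1.1207] 0.6489451590673635 0.0
```

```bash
python3 -m pendant '[{"dx":0,"dy":0,"dz":0,"wx":0,"wy":0,"wz":0,"fingers":0.65},{"dx":0,"dy":0,"dz":0,"wx":0,"wy":0,"wz":0,"fingers":0.65}]'>/dev/null; python3 go.py 0.537 0.167 0.1385 0.022
python3 - <<'E'
from h import *
s,t=camera("side"),camera("top")
def crop(c,u,v,r,k): return cv2.resize(c["color"][v-r:v+r,u-r:u+r,::-1],(k,k),interpolation=cv2.INTER_CUBIC)
e=sense()["ee_pos"]; print("tcp px",proj(t,e)-[120,160],proj(s,e)-[193,205])
cv2.imwrite("pics/e.png",np.hstack([crop(t,150,190,30,400),crop(s,223,235,30,400)]))
E
```

```text
d mm [ 14.8588 -22.9774  91.6608] w [ 0.0004  0.0002 -0.0016] pos [0.5226 0.1438 0.2302] [3.1412 0.0002 0.0204] t 3.65 F [0.1342 0.1544 0.5683] 0.6531084868372586 0.0
tcp px [30.55097895 20.91386497] [37.54652497  4.15437081]
```

View pics/e.png

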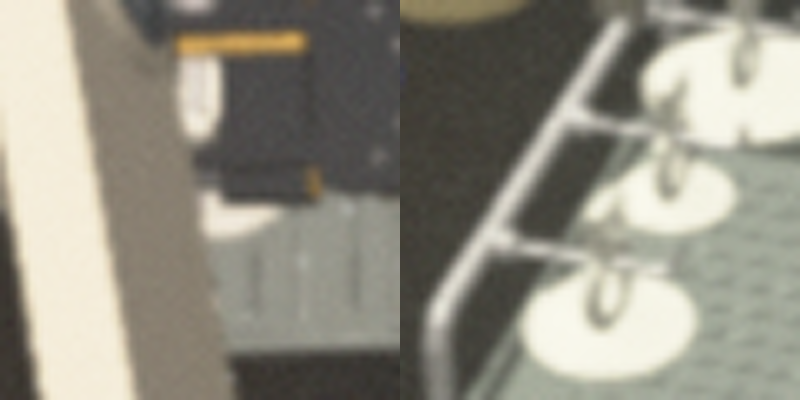

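From above, the gripper now hides most of the cover. In the side crop the cover hangs undisturbed. I'll descend in steps and watch the force.

```bash
python3 -m pendant '[{"dx":15,"dy":-23,"dz":0,"wx":0,"wy":0,"wz":0,"fingers":0.65},{"dx":0,"dy":0,"dz":30,"wx":0,"wy":0,"wz":0,"fingers":0.65},{"dx":0,"dy":0,"dz":30,"wx":0,"wy":0,"wz":0,"fingers":0.65},{"dx":0,"dy":0,"dz":15,"wx":0,"wy":0,"wz":0,"fingers":0.65},{"dx":0,"dy":0,"dz":0,"wx":0,"wy":0,"wz":0,"fingers":0.65},{"dx":0,"dy":0,"dz":0,"wx":0,"wy":0,"wz":0,"fingers":0.65}]'; python3 go.py 0.537 0.167 0.1385 0.022
python3 - <<'E'
from h import *
s,t=camera("side"),camera("top")
def crop(c,u,v,r,k): return cv2.resize(c["color"][v-r:v+r,u-r:u+r,::-1],(k,k),interpolation=cv2.INTER_CUBIC)
e=sense()["ee_pos"]; print("tcp px",(proj(s,e)-[193,205])*400/60)
cv2.imwrite("pics/f.png",crop(s,223,235,30,600))
E
```

```text
time_s: 4.5
ee_pos: [0.5382, 0.1673, 0.1562]
tcp_rot: [-3.141, -0.002, 0.019]
ft_force: [0.6, -0.5, -0.7]
width: 0.649
finger_force: 0.0
d mm [-1.2002  0.2659 17.7127] w [-0.0005 -0.002  -0.0027] pos [0.5382 0.1673 0.1562] [-3.1411 -0.002   0.0193] t 4.5 F [ 0.616  -0.5026 -0.6538] 0.6488457992896044 0.0
tcp px [201.63798728 206.54182192]
```

View pics/f.png

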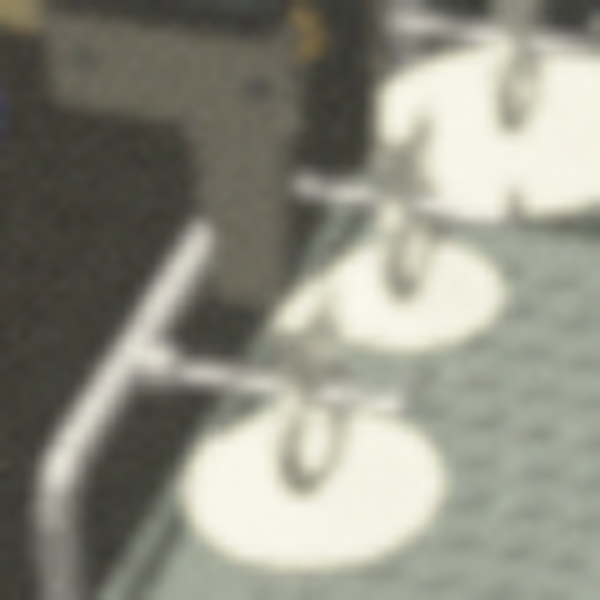

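Run:
```python
from h import *
s=camera("side"); x,y,z=sense()["ee_pos"]
for dx,dy in [(-.01,.048),(.01,.048),(-.01,.03),(.01,.03)]: print((proj(s,(x+dx,y+dy,z))-[193,205])*10)
for p in [(.532,.167,.1615),(.542,.167,.1615),(.537,.179,.1495),(.537,.155,.1495),(.537,.167,.1195)]: print("cover",(proj(s,p)-[193,205])*10)
```

```text
[275.1072647  418.45910966]
[204.62354776 405.2672662 ]
[298.82592785 379.50080191]
[229.07713042 366.61949314]
cover [323.20235405 296.5157903 ]
cover [288.84371691 290.34193465]
cover [292.32765495 353.91888841]
cover [322.69895463 304.58677439]
cover [311.62162279 416.66077676]
```

```bash
python3 -m pendant '[{"dx":-1,"dy":0,"dz":9,"wx":0,"wy":0,"wz":0,"fingers":0.65},{"dx":0,"dy":0,"dz":8,"wx":0,"wy":0,"wz":0,"fingers":0.65},{"dx":0,"dy":0,"dz":0,"wx":0,"wy":0,"wz":0,"fingers":0.65},{"dx":0,"dy":0,"dz":0,"wx":0,"wy":0,"wz":0,"fingers":0.4},{"dx":0,"dy":0,"dz":0,"wx":0,"wy":0,"wz":0,"fingers":0.2},{"dx":0,"dy":0,"dz":0,"wx":0,"wy":0,"wz":0,"fingers":0.2},{"dx":0,"dy":0,"dz":0,"wx":0,"wy":0,"wz":0,"fingers":0.2}]' 15; python3 go.py 0.537 0.167 0.1385 0.022
```

```text
time_s: 5.52
ee_pos: [0.5364, 0.1673, 0.1379]
tcp_rot: [-3.142, -0.0, 0.02]
ft_force: [-0.8, -0.3, 0.4]
width: 0.237
finger_force: 0.0
d mm [ 0.6382  0.3453 -0.5837] w [-0.0001 -0.0002 -0.0022] pos [0.5364 0.1673 0.1379] [-3.1415 -0.0002  0.0198] t 5.525 F [-0.7697 -0.3382  0.4319] 0.23694223709841497 0.0
```

```bash
python3 -m pendant '[{"dx":0,"dy":0,"dz":0,"wx":0,"wy":0,"wz":0,"fingers":0.2},{"dx":0,"dy":0,"dz":0,"wx":0,"wy":0,"wz":0,"fingers":0.2}]'
python3 - <<'E'
from h import *
s=camera("side"); x,y,z=sense()["ee_pos"]
cv2.imwrite("pics/g.png",cv2.resize(s["color"][205:265,193:253,::-1],(600,600),interpolation=cv2.INTER_CUBIC))
print((proj(s,(x,y,z))-[193,205])*10)
for r in range(226,262,3): print(r,np.round(s["range_z"][r,205:240:3],3))
E
```

```text
time_s: 5.78
ee_pos: [0.5363, 0.1673, 0.1378]
tcp_rot: [-3.142, -0.0, 0.02]
ft_force: [-0.0, 0.1, -0.6]
width: 0.2
finger_force: 0.0
[311.16347986 364.47192756]
226 [1.582 1.596 1.586 1.354 1.232 1.227 1.221 1.269 1.576 1.36  1.356 1.362]
229 [1.577 1.571 1.342 1.344 1.235 1.231 1.228 1.27  1.569 1.35  1.384 1.565]
232 [1.562 1.566 1.329 1.559 1.242 1.24  1.232 1.392 1.386 1.355 1.386 1.39 ]
235 [1.55  1.315 1.548 1.545 1.551 1.247 1.242 1.377 1.371 1.364 1.373 1.371]
238 [1.305 1.306 1.53  1.532 1.535 1.26  1.264 1.375 1.358 1.369 1.363 1.361]
241 [1.289 1.29  1.518 1.523 1.483 1.268 1.271 1.293 1.509 1.501 1.502 1.503]
244 [1.288 1.508 1.504 1.507 1.289 1.285 1.276 1.288 1.489 1.498 1.49  1.486]
247 [1.491 1.491 1.498 1.461 1.324 1.272 1.325 1.303 1.332 1.48  1.474 1.476]
250 [1.475 1.477 1.479 1.313 1.313 1.273 1.307 1.307 1.313 1.32  1.312 1.464]
253 [1.46  1.465 1.303 1.307 1.297 1.282 1.284 1.303 1.303 1.302 0.    1.453]
256 [1.45  1.422 1.294 1.293 1.295 1.293 1.286 1.29  1.292 1.292 1.29  1.437]
259 [1.441 1.414 1.427 1.281 1.281 1.282 1.279 1.28  1.283 1.28  1.418 1.427]
```

View pics/g.png

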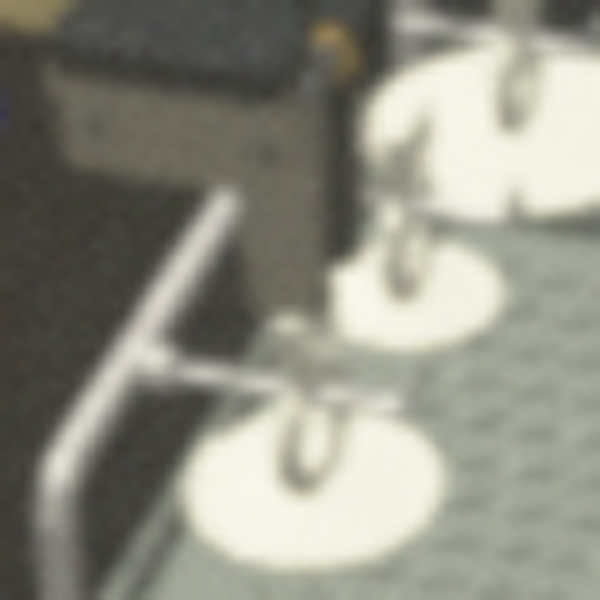

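Run:
```python
from h import *
np.set_printoptions(precision=4,suppress=True)
s=camera("side")
for p in [(217,226),(220,226),(223,226),(220,229),(220,232),(223,232),(220,235),(223,235),(220,238),(223,238),(222,241),(224,241),(223,244),(220,250),(217,256),(223,256)]: print(p,at_range(s,p))
print(sense()["joint_pos"])
t=camera("top")
for d in spot_point("side","cover_mid_grip")[:2]+spot_point("side","cover_mid_seat")[:2]: print(d)
```

```text
(217, 226) [0.5439 0.1938 0.2055]
(220, 226) [0.5353 0.1939 0.2072]
(223, 226) [0.5273 0.1928 0.2081]
(220, 229) [0.5363 0.1925 0.1965]
(220, 232) [0.5361 0.1941 0.1878]
(223, 232) [0.529  0.1905 0.1869]
(220, 235) [0.5381 0.1903 0.1751]
(223, 235) [0.5301 0.1887 0.1756]
(220, 238) [0.5422 0.1815 0.1582]
(223, 238) [0.5354 0.1767 0.1563]
(222, 241) [0.5375 0.1797 0.1479]
(224, 241) [0.5335 0.1751 0.1454]
(223, 244) [0.5361 0.1768 0.1359]
(220, 250) [0.5405 0.19   0.124 ]
(217, 256) [0.5513 0.1878 0.0991]
(223, 256) [0.535  0.1839 0.0999]
[0.2998 0.3059 1.8154 0.     1.0203 1.8507]
{'pixel': [295.5, 200.6], 'p': 0.63}
{'pixel': [225.9, 255.1], 'p': 0.6}
```

The fingers shut without touching the grip. The picture shows their ends (≈(285,310)) above the grip block (≈(300,330)), with fingertip range z ≈0.17 where the reported TCP is 0.138. I'll open, check the gripper's true height, then lower through clear space.

```bash
python3 -m pendant '[{"dx":0,"dy":0,"dz":0,"wx":0,"wy":0,"wz":0,"fingers":0.65},{"dx":0,"dy":0,"dz":0,"wx":0,"wy":0,"wz":0,"fingers":0.65},{"dx":0,"dy":0,"dz":0,"wx":0,"wy":0,"wz":0,"fingers":0.65},{"dx":0,"dy":0,"dz":0,"wx":0,"wy":0,"wz":0,"fingers":0.65},{"dx":0,"dy":0,"dz":8,"wx":0,"wy":0,"wz":0,"fingers":0.65},{"dx":0,"dy":0,"dz":7,"wx":0,"wy":0,"wz":0,"fingers":0.65},{"dx":0,"dy":0,"dz":0,"wx":0,"wy":0,"wz":0,"fingers":0.65},{"dx":0,"dy":0,"dz":0,"wx":0,"wy":0,"wz":0,"fingers":0.65}]'
python3 - <<'E'
from h import *
np.set_printoptions(precision=3,suppress=True,linewidth=200)
s=camera("side")
cv2.imwrite("pics/h.png",cv2.resize(s["color"][205:265,193:253,::-1],(600,600),interpolation=cv2.INTER_CUBIC))
for r in range(230,252):
  print(r,[(lambda q:np.round(q[1:]*1e3).astype(int).tolist())(np.array(ray(s,(c,r))[0]+ray(s,(c,r))[1]*s["range_z"][r,c])) for c in (215,217,219,221,223)])
E
```

```text
time_s: 7.02
ee_pos: [0.5363, 0.1673, 0.1227]
tcp_rot: [3.142, 0.0, 0.02]
ft_force: [0.4, 0.3, 0.6]
width: 0.651
finger_force: 0.0
230 [[217, 209], [218, 210], [219, 212], [211, 208], [-68, -1]]
231 [[216, 205], [218, 207], [216, 207], [208, 203], [-36, 19]]
232 [[214, 200], [219, 205], [217, 205], [213, 203], [-29, 20]]
233 [[218, 200], [215, 199], [216, 200], [211, 198], [158, 159]]
234 [[213, 193], [216, 196], [215, 197], [212, 196], [162, 158]]
235 [[213, 190], [216, 193], [212, 191], [210, 191], [172, 163]]
236 [[211, 185], [213, 188], [215, 190], [208, 186], [173, 160]]
237 [[213, 183], [214, 185], [216, 188], [210, 185], [178, 160]]
238 [[217, 183], [215, 183], [213, 182], [212, 183], [178, 157]]
239 [[213, 177], [212, 177], [210, 177], [211, 178], [180, 155]]
240 [[212, 173], [211, 173], [216, 178], [213, 177], [179, 152]]
241 [[213, 170], [213, 171], [212, 172], [210, 171], [176, 146]]
242 [[209, 163], [211, 166], [213, 169], [214, 171], [180, 146]]
243 [[215, 165], [213, 165], [209, 163], [209, 164], [198, 156]]
244 [[214, 161], [212, 160], [210, 160], [212, 163], [202, 156]]
245 [[43, 19], [210, 156], [213, 159], [212, 159], [176, 132]]
246 [[47, 18], [33, 9], [31, 8], [180, 131], [138, 98]]
247 [[54, 19], [149, 99], [145, 97], [183, 130], [141, 97]]
248 [[155, 99], [157, 102], [149, 96], [186, 128], [148, 99]]
249 [[157, 97], [158, 99], [156, 99], [188, 126], [154, 100]]
250 [[159, 95], [162, 99], [158, 97], [187, 123], [163, 104]]
251 [[171, 101], [166, 98], [165, 99], [189, 121], [171, 107]]
```

View pics/h.png

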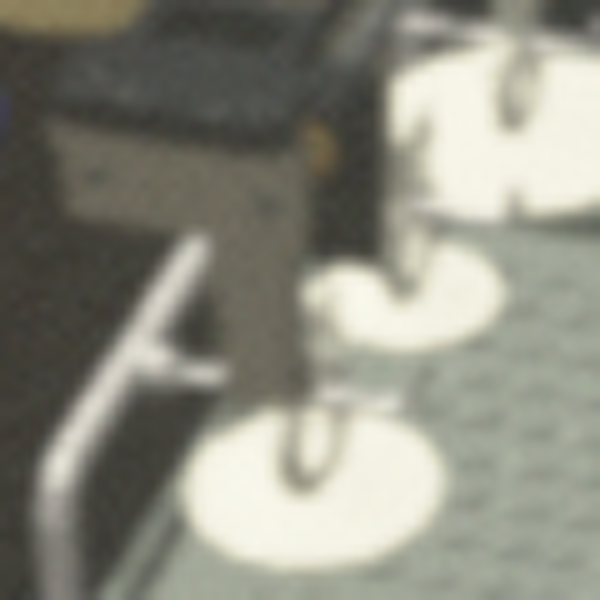

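The opened near finger clearly ends at row ≈400 (z ≈0.157) while the reported TCP is z=0.123, so the real finger ends sit about 34 mm above the reported TCP. I'll lower 16 mm more so they end just above the ring, then close.

```bash
python3 -m pendant '[{"dx":0,"dy":0,"dz":8,"wx":0,"wy":0,"wz":0,"fingers":0.65},{"dx":0,"dy":0,"dz":8,"wx":0,"wy":0,"wz":0,"fingers":0.65},{"dx":0,"dy":0,"dz":0,"wx":0,"wy":0,"wz":0,"fingers":0.65},{"dx":0,"dy":0,"dz":0,"wx":0,"wy":0,"wz":0,"fingers":0.4},{"dx":0,"dy":0,"dz":0,"wx":0,"wy":0,"wz":0,"fingers":0.2},{"dx":0,"dy":0,"dz":0,"wx":0,"wy":0,"wz":0,"fingers":0.2},{"dx":0,"dy":0,"dz":0,"wx":0,"wy":0,"wz":0,"fingers":0.2},{"dx":0,"dy":0,"dz":0,"wx":0,"wy":0,"wz":0,"fingers":0.2}]' 15
```

```text
time_s: 8.07
ee_pos: [0.5364, 0.1673, 0.1069]
tcp_rot: [-3.142, -0.0, 0.02]
ft_force: [-0.2, 0.5, 1.6]
width: 0.263
finger_force: 15.0
```

The grip is held at 24 mm. I'll lift 15.5 mm, check, and then draw it off towards −x.

```bash
python3 -m pendant '[{"dx":0,"dy":0,"dz":0,"wx":0,"wy":0,"wz":0,"fingers":0.2},{"dx":0,"dy":0,"dz":-5,"wx":0,"wy":0,"wz":0,"fingers":0.2},{"dx":0,"dy":0,"dz":-5,"wx":0,"wy":0,"wz":0,"fingers":0.2},{"dx":0,"dy":0,"dz":-5.5,"wx":0,"wy":0,"wz":0,"fingers":0.2},{"dx":0,"dy":0,"dz":0,"wx":0,"wy":0,"wz":0,"fingers":0.2},{"dx":0,"dy":0,"dz":0,"wx":0,"wy":0,"wz":0,"fingers":0.2}]' 25
python3 - <<'E'
from h import *
s=camera("side")
a=cv2.resize(s["color"][205:265,193:253,::-1],(600,600),interpolation=cv2.INTER_CUBIC)
cv2.imwrite("pics/i.png",a); print(spot_point("side","cover_mid_seat")[:2])
E
```

```text
time_s: 8.82
ee_pos: [0.5362, 0.1673, 0.1223]
tcp_rot: [-3.142, -0.0, 0.02]
ft_force: [0.2, -0.2, -0.8]
width: 0.264
finger_force: 25.0
[{'pixel': [226.1, 248.3], 'p': 0.64}]
```

View pics/i.png

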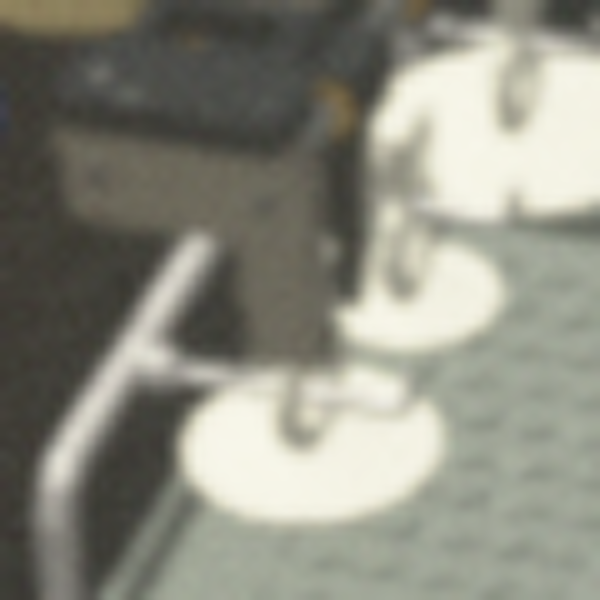

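The cover has risen with the gripper (flange centre ≈(312,445)), and the peg is still inside the eye. Now I'll draw it off.

```bash
python3 -m pendant '[{"dx":-8,"dy":0,"dz":0,"wx":0,"wy":0,"wz":0,"fingers":0.2},{"dx":-8,"dy":0,"dz":0,"wx":0,"wy":0,"wz":0,"fingers":0.2},{"dx":-8,"dy":0,"dz":0,"wx":0,"wy":0,"wz":0,"fingers":0.2},{"dx":-8,"dy":0,"dz":0,"wx":0,"wy":0,"wz":0,"fingers":0.2}]' && python3 -m pendant '[{"dx":-8,"dy":0,"dz":0,"wx":0,"wy":0,"wz":0,"fingers":0.2},{"dx":-10,"dy":0,"dz":0,"wx":0,"wy":0,"wz":0,"fingers":0.2},{"dx":-15,"dy":0,"dz":0,"wx":0,"wy":0,"wz":0,"fingers":0.2},{"dx":-20,"dy":0,"dz":0,"wx":0,"wy":0,"wz":0,"fingers":0.2},{"dx":-20,"dy":0,"dz":0,"wx":0,"wy":0,"wz":0,"fingers":0.2},{"dx":0,"dy":0,"dz":0,"wx":0,"wy":0,"wz":0,"fingers":0.2}]'
```

```text
time_s: 9.43
ee_pos: [0.5036, 0.1667, 0.1224]
tcp_rot: [-3.142, -0.0, 0.02]
ft_force: [-0.2, 0.5, -1.4]
width: 0.258
finger_force: 25.0
time_s: 10.18
ee_pos: [0.4297, 0.1651, 0.1223]
tcp_rot: [3.141, 0.001, 0.02]
ft_force: [0.1, 0.0, -1.7]
width: 0.26
finger_force: 25.0
```

```bash
python3 -m pendant '[{"dx":0,"dy":0,"dz":-35,"wx":0,"wy":0,"wz":0,"fingers":0.2},{"dx":-2,"dy":30,"dz":-35,"wx":0,"wy":0,"wz":0,"fingers":0.2},{"dx":-2,"dy":50,"dz":0,"wx":0,"wy":0,"wz":0,"fingers":0.2},{"dx":-2,"dy":50,"dz":0,"wx":0,"wy":0,"wz":0,"fingers":0.2},{"dx":-2,"dy":50,"dz":0,"wx":0,"wy":0,"wz":0,"fingers":0.2},{"dx":-2,"dy":50,"dz":0,"wx":0,"wy":0,"wz":0,"fingers":0.2},{"dx":-2,"dy":50,"dz":0,"wx":0,"wy":0,"wz":0,"fingers":0.2},{"dx":-1,"dy":50,"dz":0,"wx":0,"wy":0,"wz":0,"fingers":0.2}]';python3 -m pendant '[{"dx":0,"dy":50,"dz":0,"wx":0,"wy":0,"wz":0,"fingers":0.2},{"dx":0,"dy":0,"dz":0,"wx":0,"wy":0,"wz":0,"fingers":0.2},{"dx":0,"dy":0,"dz":0,"wx":0,"wy":0,"wz":0,"fingers":0.2}]'; python3 go.py .4249 -.218 .14 .02
python3 - <<'E'
from h import *
np.set_printoptions(precision=4,suppress=True)
s=camera("side"); t=camera("top")
print("side flange hung",at_z(s,(223.95,253.05),.0995))
for th in ("cover_mid_seat","cover_mid_grip","cover_mid_eye","beaker_rim","beaker"):
  for n in("side","top"):
    print(th,n,[(np.round(d["pixel"],1).tolist(),round(d["p"],2)) for d in spot_point(n,th)[:4]])
x,y,z=sense()["ee_pos"]; fz=z-.0114+.004
p=proj(s,(x,y,fz)); print("pred flange",p, proj(t,(x,y,fz)))
u,v=map(int,p); w=s["color"][v-20:v+20,u-24:u+24].min(2)
for r in w[::1]: print("".join("#" if a>190 else "+" if a>150 else "." if a>100 else " " for a in r))
E
```

```text
time_s: 11.18
ee_pos: [0.4253, -0.167, 0.1927]
tcp_rot: [3.141, -0.001, 0.02]
ft_force: [0.4, -0.1, -0.9]
width: 0.26
finger_force: 25.0
time_s: 11.55
ee_pos: [0.4258, -0.2148, 0.1922]
tcp_rot: [-3.141, 0.0, 0.019]
ft_force: [0.1, 0.6, -0.6]
width: 0.257
finger_force: 25.0
d mm [-0.9362  3.17   52.1588] w [-0.0004  0.0002 -0.0011] pos [ 0.4258 -0.2148  0.1922] [-3.1411  0.0002  0.0189] t 11.55 F [ 0.09    0.5945 -0.5597] 0.25662657735066285 24.999836002243683
side flange hung [0.5372 0.1702 0.0995]
cover_mid_seat side [([294.7, 171.3], 0.7)]
cover_mid_seat top [([227.5, 177.9], 0.41)]
cover_mid_grip side [([230.9, 199.1], 0.73), ([295.9, 156.6], 0.47)]
cover_mid_grip top []
cover_mid_eye side [([294.9, 164.6], 0.74), ([292.9, 169.4], 0.67)]
cover_mid_eye top [([226.7, 178.0], 0.47)]
beaker_rim side [([268.6, 190.3], 0.79), ([291.5, 200.0], 0.75), ([329.1, 193.1], 0.64), ([297.4, 182.9], 0.59)]
beaker_rim top [([348.4, 260.2], 0.74), ([316.1, 184.4], 0.53)]
beaker side [([265.8, 209.6], 0.95), ([322.7, 208.1], 0.81), ([296.9, 203.3], 0.72), ([292.5, 212.9], 0.61)]
beaker top [([338.8,
[... 1351 characters left out ...]
              
                   ....+++++...                 
                                                
                                                
                                                
                                                
                                            .   
                                        ..++++++
                                       .+#######
                                      .+########
                                     .+#########
                                     .+#########
                                     .+#########
                                      +#########
                                      .+########
```

```bash
python3 -m pendant '[{"dx":-1,"dy":3.2,"dz":30,"wx":0,"wy":0,"wz":0,"fingers":0.2},{"dx":0,"dy":0,"dz":30,"wx":0,"wy":0,"wz":0,"fingers":0.2},{"dx":0,"dy":0,"dz":25,"wx":0,"wy":0,"wz":0,"fingers":0.2},{"dx":0,"dy":0,"dz":10,"wx":0,"wy":0,"wz":0,"fingers":0.2},{"dx":0,"dy":0,"dz":0,"wx":0,"wy":0,"wz":0,"fingers":0.2},{"dx":0,"dy":0,"dz":0,"wx":0,"wy":0,"wz":0,"fingers":0.2}]'; python3 go.py .4249 -.218 .0895 .02
python3 - <<'E'
from h import *
np.set_printoptions(precision=4,suppress=True)
s=camera("side"); x,y,z=sense()["ee_pos"]; p=proj(s,(x,y,z-.0074)); print("pred flange",p)
u,v=map(int,p); w=s["color"][v-14:v+30,u-24:u+24].min(2).astype(int)
for i,r in enumerate(w): print("%3d"%(v-14+i),"".join("#" if a>190 else "+" if a>150 else "o" if a>115 else ":" if a>90 else "." if a>65 else " " for a in r))
F=[]
print(u-24, sense()["ft_force"])
E
```

```text
time_s: 12.9
ee_pos: [0.4255, -0.2185, 0.0982]
tcp_rot: [3.141, -0.001, 0.02]
ft_force: [1.0, -0.5, -0.7]
width: 0.258
finger_force: 25.0
d mm [-0.6449 -0.5339  8.6642] w [ 0.0007 -0.0012 -0.0002] pos [ 0.4255 -0.2185  0.0982] [ 3.1409 -0.0012  0.0198] t 12.9 F [ 0.9509 -0.4525 -0.7065] 0.2575627722734503 24.999884756980464
pred flange [293.9539 193.8823]
179                      ..:::...                   
180                      ..::...                    
181                      ...:...             ..:::::
182                      ...::..            .oo+++++
183                      ...::..           :o+######
184                      ...::..       .  .o+#######
185                      ..:::..         .:+########
186                      ..::::.          :+########
187                      .:ooo:.          :+########
188                    ...o++oo:..        :+########
189                  .::oo+++++ooo:..     .o+#######
190         .      .:o++###+++++#++o:..    :o++#####
191               .o+######++++#####+o:.   .:o++++++
192              .o+#######+++########o:     .:ooooo

[... 919 characters left out ...]
 .:ooooooooooooooo.               
211 .              .:ooooooooooooooo:               
212 .              .:ooo++++++++++oo.               
213                .:oo++++++++++++o.              .
214                .:o+++++++++++++o.              .
215                .:o+++++++++++++o.              .
216                 :o+++++++++++++:.              .
217                 .:o+++++++++++o.               .
218                  .:oo+++++++oo:                .
219                   ..::oooooo:..                .
220                     ........                   .
221                                                :
222                                               .:
269 [ 0.0423 -0.2406 -0.7969]
```

```bash
python3 -c "
from h import *
s=camera('side')
print(proj(s,(.4249,-.218,.09)),proj(s,(.4249,-.218,.037)))"
python3 -m pendant '[{"dx":-0.6,"dy":-0.5,"dz":0,"wx":0,"wy":0,"wz":0,"fingers":0.2},{"dx":0,"dy":0,"dz":3,"wx":0,"wy":0,"wz":0,"fingers":0.2},{"dx":0,"dy":0,"dz":3,"wx":0,"wy":0,"wz":0,"fingers":0.2},{"dx":0,"dy":0,"dz":2,"wx":0,"wy":0,"wz":0,"fingers":0.2},{"dx":0,"dy":0,"dz":0,"wx":0,"wy":0,"wz":0,"fingers":0.2},{"dx":0,"dy":0,"dz":0,"wx":0,"wy":0,"wz":0,"fingers":0.2}]'
python3 -c "
from h import *
print(np.mean([(camera('side'),sense()['ft_force'])[1] for _ in range(6)],0),sense()['ee_pos'])"
```

```text
[294.10857617 194.2003238 ] [293.48298466 207.26857407]
time_s: 13.75
ee_pos: [0.4243, -0.2177, 0.0893]
tcp_rot: [3.142, 0.0, 0.02]
ft_force: [0.5, 0.1, -1.3]
width: 0.26
finger_force: 25.0
[-0.04807479  0.09278436 -0.4749449 ] [ 0.42432661 -0.21771297  0.08936406]
```

No contact force with the foot below rim height, so it is entering. I'll continue down.

```bash
python3 -m pendant '[{"dx":0,"dy":0,"dz":1.5,"wx":0,"wy":0,"wz":0,"fingers":0.2},{"dx":0,"dy":0,"dz":1.5,"wx":0,"wy":0,"wz":0,"fingers":0.2},{"dx":0,"dy":0,"dz":0,"wx":0,"wy":0,"wz":0,"fingers":0.2}]'
cat > f.py <<'E'
from h import *
np.set_printoptions(precision=4,suppress=True)
print(np.mean([(camera('side'),sense()['ft_force'])[1] for _ in range(6)],0),sense()['ee_pos'])
E
python3 f.py
```

```text
time_s: 14.42
ee_pos: [0.4241, -0.2176, 0.0861]
tcp_rot: [-3.141, 0.0, 0.02]
ft_force: [0.5, -0.2, -0.3]
width: 0.258
finger_force: 25.0
[ 0.1182 -0.2965 -0.9609] [ 0.4243 -0.2177  0.0863]
```

```bash
python3 -m pendant '[{"dx":0,"dy":0,"dz":1,"wx":0,"wy":0,"wz":0,"fingers":0.2},{"dx":0,"dy":0,"dz":0,"wx":0,"wy":0,"wz":0,"fingers":0.2}]' >/dev/null; python3 f.py
python3 -m pendant '[{"dx":0,"dy":0,"dz":0.8,"wx":0,"wy":0,"wz":0,"fingers":0.2},{"dx":0,"dy":0,"dz":0,"wx":0,"wy":0,"wz":0,"fingers":0.2}]' >/dev/null; python3 f.py
```

```text
[0.3789 0.1107 0.1503] [ 0.4243 -0.2177  0.0853]
[-1.2358  1.077   8.9165] [ 0.4247 -0.2179  0.0852]
```

Contact came at exactly the seating height. I'll ease off the force, release and retreat upward.

```bash
python3 -m pendant '[{"dx":0,"dy":0,"dz":-0.7,"wx":0,"wy":0,"wz":0,"fingers":0.2},{"dx":0,"dy":0,"dz":0,"wx":0,"wy":0,"wz":0,"fingers":0.2}]' 8; python3 f.py
python3 -m pendant '[{"dx":0,"dy":0,"dz":0,"wx":0,"wy":0,"wz":0,"fingers":0.3},{"dx":0,"dy":0,"dz":0,"wx":0,"wy":0,"wz":0,"fingers":0.4},{"dx":0,"dy":0,"dz":0,"wx":0,"wy":0,"wz":0,"fingers":0.5},{"dx":0,"dy":0,"dz":0,"wx":0,"wy":0,"wz":0,"fingers":0.5},{"dx":0,"dy":0,"dz":-15,"wx":0,"wy":0,"wz":0,"fingers":0.5},{"dx":0,"dy":0,"dz":-35,"wx":0,"wy":0,"wz":0,"fingers":0.5},{"dx":0,"dy":0,"dz":-60,"wx":0,"wy":0,"wz":0,"fingers":0.5},{"dx":0,"dy":0,"dz":-60,"wx":0,"wy":0,"wz":0,"fingers":0.5}]'
python3 -m pendant '[{"dx":-40,"dy":40,"dz":0,"wx":0,"wy":0,"wz":0,"fingers":0.5},{"dx":-40,"dy":40,"dz":0,"wx":0,"wy":0,"wz":0,"fingers":0.5},{"dx":-30,"dy":50,"dz":0,"wx":0,"wy":0,"wz":0,"fingers":0.5},{"dx":0,"dy":60,"dz":0,"wx":0,"wy":0,"wz":0,"fingers":0.5},{"dx":0,"dy":60,"dz":0,"wx":0,"wy":0,"wz":0,"fingers":0.5},{"dx":0,"dy":60,"dz":0,"wx":0,"wy":0,"wz":0,"fingers":0.5},{"dx":0,"dy":60,"dz":0,"wx":0,"wy":0,"wz":0,"fingers":0.5},{"dx":0,"dy":0,"dz":0,"wx":0,"wy":0,"wz":0,"fingers":0.5}]'
python3 - <<'E'
from h import *
np.set_printoptions(precision=4,suppress=True)
s=camera("side"); t=camera("top")
for n,c,z in(("side",s,.078),("top",t,.078)):
    p=proj(c,(.4249,-.218,z)); u,v=map(int,np.round(p)); print(n,p,"orig",u-20,v-18)
    w=c["color"][v-18:v+28,u-20:u+21].min(2).astype(int)
    for i,r in enumerate(w): print("%3d|"%(v-18+i)+"".join("#" if a>190 else "+" if a>150 else "o" if a>115 else ":" if a>90 else "." if a>65 else " " for a in r))
    r=c["range_z"]; pts=[]
    for i in range(v-14,v+15):
        for j in range(u-16,u+17):
            if r[i,j]>0 and c["color"][i,j].min()>175:
                o,d=ray(c,(j,i)); pts.append(o+d*r[i,j])
    P=np.array(pts); P=P[np.abs(P[:,2]-.078)<.012]
    k=np.linalg.lstsq(np.c_[P[:,:2]-P[:,:2].mean(0),np.ones(len(P))],P[:,2],rcond=None)[0]; print("plane tilt,z",k,P.mean(0),len(P))
for th in("small_beaker","dish","cover_small_eye","cover_large_eye"):
  for n in("side","top"): print(th,n,[np.round(d["pixel"],1).tolist() for d in spot_point(n,th)[:1]])
E
```

```text
time_s: 16.08
ee_pos: [0.4243, -0.2177, 0.0852]
tcp_rot: [3.142, -0.0, 0.02]
ft_force: [-0.1, 0.6, 1.7]
width: 0.264
finger_force: 8.0
[-0.2846  0.3646  2.2683] [ 0.4243 -0.2177  0.0852]
time_s: 17.38
ee_pos: [0.4239, -0.2175, 0.258]
tcp_rot: [3.141, -0.0, 0.02]
ft_force: [1.2, 0.2, -0.3]
width: 0.499
finger_force: 0.0
time_s: 18.38
ee_pos: [0.3209, -0.593, 0.2549]
tcp_rot: [3.141, 0.0, 0.017]
ft_force: [-0.4, 0.6, -0.7]
width: 0.501
finger_force: 0.0
side [293.9651 197.1983] orig 274 179
179|                    ...                  
180|                   :oo:.                 
181|                  .o##+:            ..:::
182|                 .:+##+:.     .    :oo+++
183|                 .o+##+:.         :o+####
184|                 .o+++o:       ...o######
185|                 .:oooo:        .:+######
186|                 .:oooo.        .:+######
187|                 .:ooo:.        .:+######
188|                 .:ooo:.         :+######
189|  .              .oooo:.         .o+#####
190|  ..             :+++o:.          :o++###
191|                .:+#+o:.          .:o++++
192|    
[... 3358 characters left out ...]
     
244|                                         
245|                                         
246|                                         
247|                                         
248|                                         
249|                                         
250|                                         
251|                                         
plane tilt,z [ 0.0043 -0.0103  0.0769] [ 0.4241 -0.216   0.0769] 551
small_beaker side [[231.2, 198.0]]
small_beaker top [[321.3, 135.5]]
dish side [[316.1, 188.4]]
dish top [[381.8, 238.0]]
cover_small_eye side []
cover_small_eye top [[189.2, 173.9]]
cover_large_eye side [[245.3, 209.2]]
cover_large_eye top [[225.3, 174.4]]
```

The cover is level and its flange top is at 77–78 mm, which is the seated height. The beaker stands at the same pixels as before, and the bystanders have not moved.

```bash
python3 -c "
from h import *
print(job_done())"
```

```text
the job is handed in; nothing more can be done
None
```

The middle-sized cover is off its peg and sits level and fully seated on the larger clear beaker, which is still where it stood; the other covers, the small beaker and the dish showed no movement, and the job is handed in (about 18 s of the 40 s used).

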